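# Screw down the cheese press by three counted turns

### The job

Slide the copper whey cup under the spout of the cheese press, so that the drips fall inside it. Then wind the crank clockwise (seen from above) until you feel the pressure plate bite on the mould, and from that point give it exactly three more full turns and let go; the press has no scale, a fourth turn would ruin the cheese. Crank smoothly, for the press only stands on its feet and must not be dragged or tipped, and leave the other things on the counter alone.

Things in the scene. Friction and masses are not known exactly. Their poses are not given: they have to be found in the camera images.
- press: Free-standing screw cheese press, 7 kg, 310 mm tall. Origin on the counter under the vertical screw's axis; z up. Base 240 (x) by 230 (y) mm, its top 66 mm up, on four black feet. On it a steel drip tray with an open spout running out along +y, and a white mould closed by a white follower disc. A push of over about 20 N sideways at the knob lifts a foot.
- crossbar (a point): Middle of the top face of the press's steel crossbar, 225 mm up. The bar runs along the press's x, 210 by 40 mm, on two rods at x = +85 and -85 mm (their nuts reach 233 mm). The screw goes down through it and pushes a sprung steel pressure plate onto the follower. At the start the plate hangs a hair short of the follower (under 1.5 mm).
- screw_axis (a point): Point fixed to the press on the screw's vertical axis, 247 mm up: centre of the crank's circle. Right-hand thread: a clockwise turn sinks crank and knob by 1.25 mm; the crank stays where it is left. It turns almost freely (under 1 N at the knob) until the plate bites, somewhere within the first turn; there the load jumps to about 8 N at the knob, growing to about 10 N over three turns.
- knob (a point): Centre of the red crank knob, 70 mm from the screw axis, about 285 mm up; moves with the crank, whose starting direction varies. Upright, 26 mm in diameter, from 23 mm below to 24 mm above this point; it spins freely on its pin, so a hand holding it need not turn. Under it lies the flat dark crank arm, 16 mm wide, top face 25 mm below this point. Nothing of the press stands higher.
- cup: Copper whey cup, open, 58 mm outside diameter at the rim, 50 mm high, wall 3 mm, about 120 g. Origin: centre of its underside; z up. Starts standing on the counter to the left of the press.
- spout (a point): Drip point at the end of the spout, 165 mm along the press's +y from the screw axis, 62 mm above the counter. The spout is a nearly level channel, 22 mm wide, underside about 63 mm and top edges about 75 mm up, ending 7 mm past this point: the cup passes beneath it from the side but cannot come down through it from above.
- bottle: Dark wine bottle, 74 mm in diameter, 300 mm tall, origin at the centre of its underside. Leave alone.
- glass: Stemmed wine glass, 74 mm in diameter, 177 mm tall, origin at the centre of its foot. Leave alone.
- jar: White lidded salt jar, 60 mm in diameter, 70 mm tall, origin at the centre of its underside. Leave alone.
- mould: Spare white open cheese mould, 100 mm in diameter, 78 mm tall, origin at the centre of its underside. Leave alone.
Things that resemble listed ones, but are neither listed nor needed, are in the scene too. Several things have the shape of the cup; the one meant has the colours described above.

How it is judged:
By the outcome, as a careful person would: the job done as asked, in the order asked, and still so for the second after the job is handed in, with the robot touching nothing.
It also fails if it takes over 72 s, if anything falls off the work surface, if the arm or the gripper's body presses on something with over 40 N, if the wrist force passes 120 N, or if a joint passes its speed limit or range.

### The arm

A 6-joint arm with a two-finger parallel gripper is mounted at the origin on the work surface. World frame = base frame: x ahead of the robot, y to its left, z up, the work surface at z = 0. Lengths are in m, angles in rad, forces in N, time in s.
With the tool pointing down it reaches from about 0.35 to 0.775 m from the base axis. Payload 7.3 kg.
Tool frame: the origin (TCP) lies at the very end of the fingers, on their centre line; the grasp point (between the pads) lies 19 mm behind it; z points along the fingers, y is the line along which they close (so a half turn about z gives the same grasp; the last joint's range is limited). The gripper opens to 92 mm and grips with 3 to 60 N. Pads are 19 mm wide; open, the fingers measure 130 mm over their backs; the gripper's body (75 mm by 190 mm) begins 47 mm behind the grasp point.
Start: joints at [-1.476, 0.342, 1.524, -0, 1.275, -0.146], TCP at [0.125, -0.51, 0.227] pointing down, gripper open.
Joint ranges: [-2.53, 2.53], [-0.77, 2.02], [0.04, 2.7], [-1, 4.14], [0.28, 2.66], [-3.11, 3.11]. Speed limits (rad/s): [2.57, 2.57, 3.14, 3.14, 3.14, 3.14].

### API

Orientations are given as [roll, pitch, yaw] about the fixed x, y, z axes, in that order (R = Rz(yaw) Ry(pitch) Rx(roll)).
In Python, from cell import observe, read_camera, get_calibration, hand_in, search_frame gives the robot as it stands.
- The arm moves only by the tool step_arm, never from a script. Its argument "commands" is a list of rows, each an object with "translation": the shift along the tool's x, y, z in mm, a list of three; "roll": the turn about the tool's z in rad. In form: [{"translation": [x, y, z], "roll": roll}, ...]. A call has 1 to 20 rows; each row shifts and turns the commanded pose from where the row before left it, along the tool's axes as they then stand; what a row does not reach is not made up. A row lasts 1/12 s, in which the tool goes at most 41.7 mm and 7.16 degrees, less where a joint would pass 70% of its speed; a pose out of reach is approached as far as the arm can. A call is refused whole if a number of a shift passes 41.7 or a number of a turn 0.125, either way. A call with a gripper value outside its range is refused whole. "fingers" is the opening, from 0 (shut) to 1 (fully open), set as the call begins (left out, the last holds). The fingers move at their own pace and stop on an object; "grip_force" is the grip in N (left out, the last holds). Time passes only in rows, so rows that do not move let the fingers close. It gives the time, the measured TCP pose, the force, the opening and the grip force at its end, in the units of the state.
- observe(): the state, without advancing time (a new reading comes with each control period).
- read_camera(name): name is "scene" or "top" or "wrist"; returns the picture (400x640x3 uint8, red, green, blue); there is no depth.
- get_calibration(name): a dict with "camera_matrix" (3x3 intrinsics, pixels), "world_from_camera" (4x4, takes a point from camera to world coordinates). Camera axes: x right, y up, looking along -z (the intrinsics and any distortion apply to the point x, -y, -z); pixel columns grow to the right and rows downward; lengths in m; the calibration is good to about 2 mm. A picture is of the moment at which its call begins: read the wrist's pose just before it. get_calibration takes no time and is no camera call; for the wrist camera it gives the pose at the moment of the call.
- hand_in(): hands the job in; it is judged then, once.
Trained networks look in the newest picture that a camera, given by its name, has taken for a name from the list of things; names that differ only in an ending like _2 or _b are one class to them, and where a whole thing is asked for, a point or a joint stands for the part that bears it (a point fixed in the world has none). Each returns a list of dicts, best first, with "confidence" (0 to 1); they miss things now and then, are a little off and sometimes report something else, mostly with a low value. They report only what shows in the picture. A call takes as long as a camera call. They do not tell look-alikes from the thing itself.
- search_frame(camera, name): "at" ([x, y, z] in m, in world coordinates, good to about 4 mm: the middle of the surface that is visible of it).
The state is a dict: "time": time; "qpos": joint angles; "qvel": joint speeds; "joint_efforts": joint torques, N m; "tool_pos": TCP position; "tool_rot": TCP orientation; "contact_force": force on the tool from outside, world axes, zero at the start; "torque": the same for the moment, N m; "opening": finger opening in m; "grip_force": force on a finger pad.
Only numpy, scipy, OpenCV 4.12 (cv2) and the standard library are available. Lean on these libraries where they do the work, as an engineer would, in place of code of your own. Each camera call takes 0.05 s, during which the arm holds its last target. There are 200 camera calls.

## Working session

There is one attempt and no reset: what is moved stays moved. The work goes in short steps, Python scripts to look and compute and a tool call to move; the robot and the scene stay as the last step left them, time stands still between calls to the robot, and variables do not carry over. Pictures are saved under pics/ and viewed, at most 10 in all, crops included, and the job is handed in when it is done.

Besides the shell and the picture viewer there is one more tool, called by a JSON object that holds its "name" and its "arguments", one argument or row to a line. step_arm: Moves the arm, as the interface text tells. Its arguments: {"type":"object","properties":{"commands":{"type":"array"},"fingers":{"type":"number"},"grip_force":{"type":"number"}},"required":["commands"]}

```bash
ls; mkdir -p pics; python3 - <<'E'
from cell import *
import cv2,numpy as np
s=observe();print({k:np.round(v,3).tolist() for k,v in s.items()})
ims=[]
for c in("top","scene"):
    im=read_camera(c);cv2.imwrite(f"pics/{c}0.png",im[:,:,::-1])
    for n in("press","crossbar","screw_axis","knob","cup","spout","bottle","glass","jar","mould"):
        print(c,n,[(np.round(d["at"],3).tolist(),round(d["confidence"],2)) for d in search_frame(c,n)][:5])
    K=get_calibration(c);print(np.round(K["camera_matrix"],1).tolist(),np.round(K["world_from_camera"],3).tolist())
E
```

```text
pics
{'time': 0.0, 'qpos': [-1.476, 0.343, 1.525, 0.0, 1.275, -0.146], 'qvel': [0.001, 0.002, 0.001, 0.002, 0.002, -0.002], 'joint_efforts': [-0.0, -43.124, -24.422, 0.072, 0.056, -0.0], 'tool_pos': [0.125, -0.509, 0.226], 'tool_rot': [-3.14, -0.0, 0.241], 'contact_force': [-0.322, -0.211, 0.132], 'torque': [0.03, 0.02, -0.019], 'grip_force': 0.0, 'opening': 0.092}
top press [([0.523, -0.17, 0.066], 0.61)]
top crossbar [([0.527, -0.162, 0.069], 0.64)]
top screw_axis [([0.523, -0.164, 0.066], 0.73)]
top knob [([0.501, -0.182, 0.269], 0.52), ([0.617, 0.416, 0.194], 0.43)]
top cup [([0.479, 0.14, 0.009], 0.77), ([0.426, 0.248, 0.013], 0.61), ([0.361, 0.137, 0.008], 0.6)]
top spout [([0.525, -0.159, 0.066], 0.6)]
top bottle [([0.619, 0.412, 0.195], 0.97)]
top glass [([0.474, 0.443, 0.116], 0.73)]
top jar [([0.622, 0.241, 0.072], 0.72)]
top mould [([0.578, -0.497, 0.033], 0.59)]
[[381.4, 0.0, 321.2], [0.0, 381.4, 203.0], [0.0, 0.0, 1.0]] [[-0.003, 0.991, -0.135, 0.366], [-1.0, 0.001, 0.026, 0.003], [0.026, 0.135, 0.99, 1.292], [0.0, 0.0, 0.0, 1.0]]
scene press [([0.561, -0.189, 0.066], 0.59)]
scene crossbar [([0.561, -0.187, 0.067], 0.8)]
scene screw_axis [([0.562, -0.188, 0.066], 0.67)]
scene knob [([0.488, -0.184, 0.269], 0.81)]
scene cup [([0.468, 0.142, 0.029], 0.84), ([0.356, 0.138, 0.027], 0.75), ([0.417, 0.241, 0.03], 0.71)]
scene spout [([0.565, -0.191, 0.069], 0.84)]
scene bottle [([0.639, 0.417, 0.161], 0.96)]
scene glass [([0.476, 0.433, 0.135], 0.66), ([0.638, 0.238, 0.058], 0.65)]
scene jar []
scene mould [([0.557, -0.488, 0.042], 0.66)]
[[515.8, 0.0, 319.7], [0.0, 515.8, 203.7], [0.0, 0.0, 1.0]] [[0.413, -0.744, 0.525, 1.258], [0.911, 0.327, -0.252, -0.349], [0.016, 0.583, 0.813, 1.317], [0.0, 0.0, 0.0, 1.0]]
```

```bash
python3 - <<'E'
import cv2
im=cv2.imread("pics/top0.png");a=im[100:320,170:470];cv2.imwrite("pics/topc.png",cv2.resize(a,None,fx=2.6,fy=2.6,interpolation=cv2.INTER_CUBIC))
E
```

```text
(no output)
```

View pics/scene0.png

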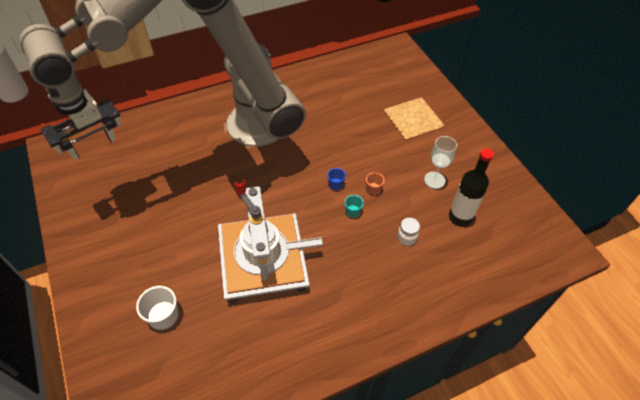

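View pics/top0.png

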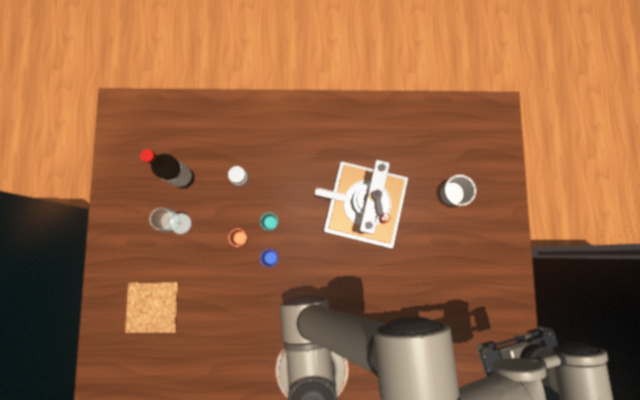

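Three things have the cup's shape. In the scene picture they are blue (336,180), teal (354,207) and orange-copper (375,184), the last at top (237,238). The copper one fits the colour, at about (0.42, 0.245). I'll confirm it in a crop.

```bash
python3 - <<'E'
import cv2,numpy as np
a=cv2.imread("pics/scene0.png")[150:310,210:430];b=cv2.imread("pics/top0.png")[145:275,220:420]
r=lambda i:cv2.resize(i,(660,int(660*i.shape[0]/i.shape[1])),interpolation=cv2.INTER_CUBIC)
cv2.imwrite("pics/c1.png",r(a));cv2.imwrite("pics/c2.png",cv2.resize(b,None,fx=4,fy=4,interpolation=cv2.INTER_CUBIC))
E
```

```text
(no output)
```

View pics/c1.png

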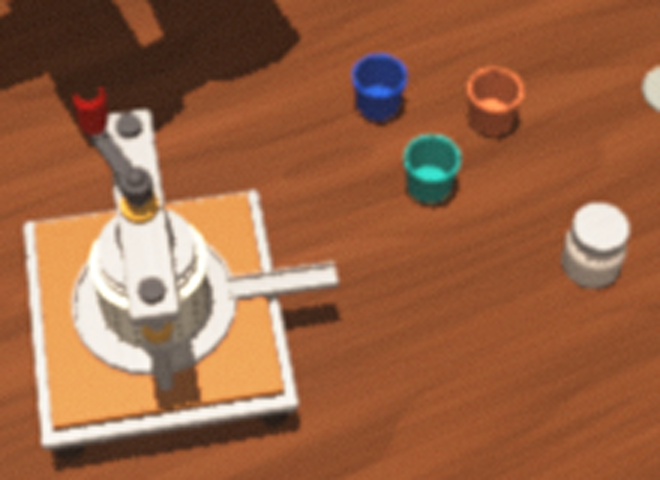

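View pics/c2.png

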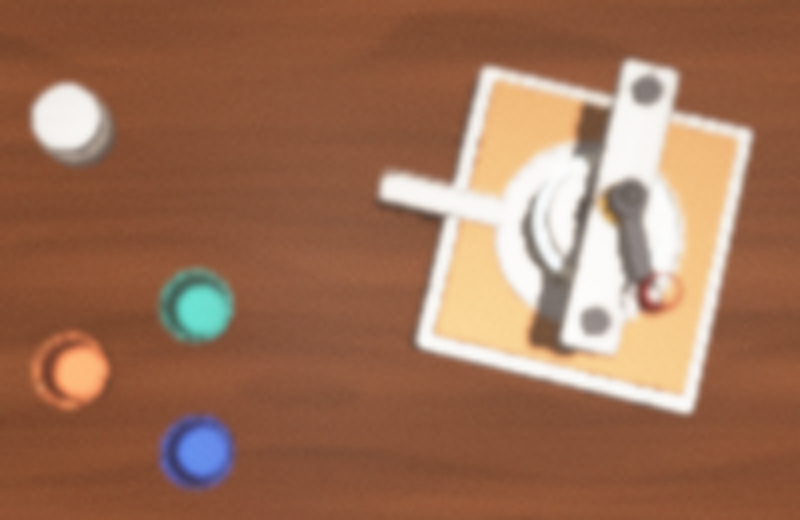

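The copper cup is confirmed: crop 1 (495,95) and crop 2 (70,370). The press has its spout to the left, crop 2 end at (383,187). The nuts are at (647,90) and (595,320), and the knob at (660,292). Next I triangulate.

```bash
cat > h.py <<'E'
from cell import *
import numpy as np,cv2
def ray(c,px,z,cal=None):
    k=cal or get_calibration(c);M=k["camera_matrix"];T=np.array(k["world_from_camera"])
    d=np.linalg.inv(M)@[px[0],px[1],1];d=T[:3,:3]@[d[0],-d[1],-d[2]];o=T[:3,3]
    return o+d*(z-o[2])/d[2]
def proj(c,p,cal=None):
    k=cal or get_calibration(c);T=np.array(k["world_from_camera"]);q=T[:3,:3].T@(np.array(p)-T[:3,3])
    u=np.array(k["camera_matrix"])@[q[0],-q[1],-q[2]];return u[:2]/u[2]
E
python3 - <<'E'
from h import *
t=lambda x,y,z:ray("top",(220+x/4,145+y/4),z).round(4)[:2]
s=lambda x,y,z:ray("scene",(210+x/3,150+y/3),z).round(4)[:2]
print("nuts top",t(647,90,.233),t(595,320,.233),"scene",s(129,125,.233),s(151,290,.233))
print("hub",t(628,200,.265),s(137,178,.265))
print("knob",t(660,292,.309),s(90,95,.309))
print("spoutend",t(382,187,.075),s(337,276,.075))
C=[t(485,66,.066),t(752,130,.066),t(690,412,.066),t(418,347,.066)];print("base",C,np.mean(C,0))
C=[s(25,222,.066),s(258,190,.066),s(298,410,.066),s(43,445,.066)];print("base",C,np.mean(C,0))
print("cup",t(70,370,.05),s(495,92,.05))
print("others",t(197,306,.05),t(197,452,.05),t(66,118,.07))
E
```

```text
nuts top [ 0.6126 -0.1976] [ 0.4485 -0.1572] scene [ 0.4516 -0.1563] [ 0.6165 -0.1977]
hub [ 0.5281 -0.1766] [ 0.5298 -0.1748]
knob [ 0.4607 -0.1884] [ 0.4661 -0.1885]
spoutend [ 0.5686 -0.0105] [ 0.5791 -0.011 ]
base [array([ 0.6713, -0.0956]), array([ 0.6181, -0.3154]), array([ 0.3875, -0.2575]), array([ 0.4399, -0.0394])] [ 0.5292   -0.176975]
base [array([ 0.3972, -0.2584]), array([ 0.4532, -0.0385]), array([ 0.6871, -0.0985]), array([ 0.6273, -0.3163])] [ 0.5412   -0.177925]
cup [0.4227 0.2411] [0.4281 0.2399]
others [0.4744 0.1398] [0.3568 0.1379] [0.6258 0.246 ]
```

{"name": "step_arm", "arguments": {
  "commands": [
    {"translation": [0, 0, -15], "roll": -0.1207},
    {"translation": [0, 0, -15], "roll": -0.1207},
    {"translation": [0, 0, -15], "roll": -0.1207},
    {"translation": [0, 0, -15], "roll": -0.1207},
    {"translation": [0, 0, -15], "roll": -0.1207},
    {"translation": [0, 0, -15], "roll": -0.1207},
    {"translation": [0, 0, -15], "roll": -0.1207},
    {"translation": [0, 0, -15], "roll": -0.1207},
    {"translation": [0, 0, -15], "roll": -0.1207}
  ],
  "fingers": 1
}}

```text
time: 1.85
tool_pos: [0.1252, -0.5097, 0.3625]
tool_rot: [3.142, 0.0, 1.333]
contact_force: [-0.1, -0.2, 0.6]
opening: 0.0916
grip_force: 0.0
```

{"name": "step_arm", "arguments": {
  "commands": [
    {"translation": [22, 20.3, 0], "roll": 0},
    {"translation": [22, 20.3, 0], "roll": 0},
    {"translation": [22, 20.3, 0], "roll": 0},
    {"translation": [22, 20.3, 0], "roll": 0},
    {"translation": [22, 20.3, 0], "roll": 0},
    {"translation": [22, 20.3, 0], "roll": 0},
    {"translation": [22, 20.3, 0], "roll": 0},
    {"translation": [22, 20.3, 0], "roll": 0},
    {"translation": [22, 20.3, 0], "roll": 0},
    {"translation": [22, 20.3, 0], "roll": 0},
    {"translation": [22, 20.3, 0], "roll": 0}
  ]
}}

```text
time: 2.77
tool_pos: [0.4014, -0.3278, 0.3618]
tool_rot: [3.141, 0.0, 1.327]
contact_force: [0.5, -0.6, -0.1]
opening: 0.0919
grip_force: 0.0
```

{"name": "step_arm", "arguments": {
  "commands": [
    {"translation": [31, -6.3, 0], "roll": 0},
    {"translation": [31, -6.3, 0], "roll": 0},
    {"translation": [31, -6.3, 0], "roll": 0},
    {"translation": [31, -6.3, 0], "roll": 0},
    {"translation": [31, -6.3, 0], "roll": 0},
    {"translation": [31, -6.3, 0], "roll": 0},
    {"translation": [31, -6.3, 0], "roll": 0},
    {"translation": [31, -6.3, 0], "roll": 0},
    {"translation": [31, -6.3, 0], "roll": 0},
    {"translation": [31, -6.3, 0], "roll": 0},
    {"translation": [31, -6.3, 0], "roll": 0},
    {"translation": [31, -6.3, 0], "roll": 0},
    {"translation": [31, -6.3, 0], "roll": 0},
    {"translation": [31, -6.3, 0], "roll": 0},
    {"translation": [31, -6.3, 0], "roll": 0},
    {"translation": [31, -6.3, 0], "roll": 0},
    {"translation": [31, -6.3, 0], "roll": 0},
    {"translation": [31, -6.3, 0], "roll": 0}
  ]
}}

```text
time: 4.27
tool_pos: [0.4246, 0.2416, 0.3618]
tool_rot: [3.141, -0.0, 1.327]
contact_force: [0.1, -0.1, -0.5]
opening: 0.092
grip_force: 0.0
```

```bash
python3 - <<'E'
from h import *
o=observe();print(np.round(o["tool_pos"],4),np.round(o["tool_rot"],3),np.round(o["qpos"],2))
w=read_camera("wrist");cv2.imwrite("pics/w1.png",w[:,:,::-1]);cal=get_calibration("wrist")
for c in ("wrist","top","scene"):
    if c!="wrist": read_camera(c)
    print(c,[(np.round(d["at"],4).tolist(),round(d["confidence"],2),proj(c,d["at"]).round(0)) for d in search_frame(c,"cup")])
# copper-coloured blobs
h=cv2.cvtColor(w,cv2.COLOR_RGB2HSV);m=((h[...,0]<18)&(h[...,1]>120)&(h[...,2]>170)).astype(np.uint8)
n,l,st,ce=cv2.connectedComponentsWithStats(m)
for i in range(1,n):
    if st[i,4]>300: print(st[i],ce[i].round(1),ray("wrist",ce[i],.05,cal).round(4))
E
```

```text
[0.4246 0.2416 0.3618] [ 3.141 -0.     1.327] [ 0.36  0.2   1.35 -0.    1.59  0.6 ]
wrist [([0.4195, 0.2346, 0.0132], 0.94, array([319., 164.])), ([0.3548, 0.1319, 0.0269], 0.88, array([297., 231.])), ([0.5181, -0.0617, 0.0538], 0.67, array([411., 314.]))]
top [([0.3605, 0.1347, 0.0048], 0.6, array([272., 257.])), ([0.4837, 0.1411, 0.0086], 0.52, array([270., 220.])), ([0.4251, 0.2472, 0.0146], 0.48, array([238., 237.])), ([0.5226, -0.1624, 0.0655], 0.41, array([362., 206.]))]
scene [([0.4686, 0.1406, 0.0308], 0.87, array([352., 204.])), ([0.3531, 0.1352, 0.0296], 0.67, array([334., 178.])), ([0.418, 0.2429, 0.0294], 0.52, array([374., 182.]))]
[     0      0    640    257 118025] [336.8 116.6] [0.4647 0.3075 0.05  ]
[ 207  286  211   31 4608] [295.4 299.6] [0.3223 0.018  0.05  ]
```

View pics/w1.png

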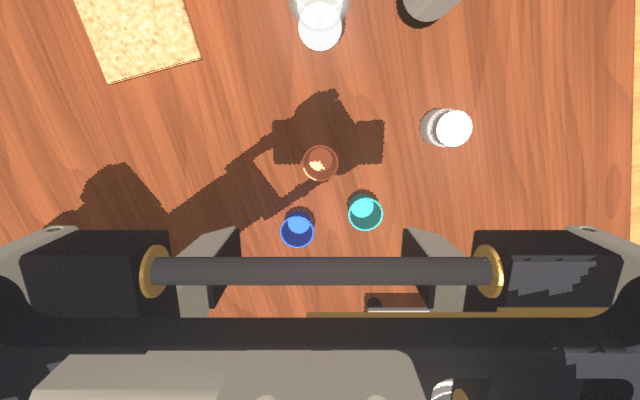

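The copper cup's rim is at (320,162) in the wrist view, centred between the fingers.

```bash
python3 - <<'E'
from h import *
print(ray("wrist",(320,162),.05).round(4),ray("wrist",(303,162),.05).round(4),ray("wrist",(338,162),.05).round(4))
E
```

```text
[0.4242 0.2385 0.05  ] [0.3983 0.245  0.05  ] [0.4517 0.2317 0.05  ]
```

{"name": "step_arm", "arguments": {
  "commands": [
    {"translation": [-2, 0, 28], "roll": 0},
    {"translation": [0, 0, 28], "roll": 0},
    {"translation": [0, 0, 28], "roll": 0},
    {"translation": [0, 0, 28], "roll": 0},
    {"translation": [0, 0, 28], "roll": 0},
    {"translation": [0, 0, 28], "roll": 0},
    {"translation": [0, 0, 28], "roll": 0},
    {"translation": [0, 0, 28], "roll": 0},
    {"translation": [0, 0, 28], "roll": 0},
    {"translation": [0, 0, 28], "roll": 0},
    {"translation": [0, 0, 20], "roll": 0},
    {"translation": [0, 0, 14], "roll": 0},
    {"translation": [0, 0, 14], "roll": 0},
    {"translation": [0, 0, 12], "roll": 0},
    {"translation": [0, 0, 0], "roll": 0},
    {"translation": [0, 0, 0], "roll": 0}
  ]
}}

```text
time: 5.9
tool_pos: [0.4246, 0.237, 0.0218]
tool_rot: [-3.141, 0.001, 1.325]
contact_force: [0.2, 0.4, 0.8]
opening: 0.0917
grip_force: 0.0
```

{"name": "step_arm", "arguments": {
  "commands": [
    {"translation": [0, 0, 0], "roll": 0},
    {"translation": [0, 0, 0], "roll": 0},
    {"translation": [0, 0, 0], "roll": 0},
    {"translation": [0, 0, 0], "roll": 0},
    {"translation": [0, 0, 0], "roll": 0},
    {"translation": [0, 0, 0], "roll": 0}
  ],
  "fingers": 0,
  "grip_force": 8
}}

```text
time: 6.4
tool_pos: [0.4243, 0.2381, 0.0219]
tool_rot: [-3.142, 0.0, 1.327]
contact_force: [-0.9, -0.2, 3.0]
opening: 0.0568
grip_force: 8.1
```

{"name": "step_arm", "arguments": {
  "commands": [
    {"translation": [0, 0, -10], "roll": 0},
    {"translation": [0, 0, -20], "roll": 0},
    {"translation": [0, 0, -25], "roll": 0},
    {"translation": [0, 0, -25], "roll": 0},
    {"translation": [-10, 16, 0], "roll": 0},
    {"translation": [-13, 20.4, 0], "roll": 0},
    {"translation": [-13, 20.4, 0], "roll": 0},
    {"translation": [-13, 20.4, 0], "roll": 0},
    {"translation": [-13, 20.4, 0], "roll": 0},
    {"translation": [-13, 20.4, 0], "roll": 0},
    {"translation": [-13, 20.4, 0], "roll": 0},
    {"translation": [-13, 20.4, 0], "roll": 0},
    {"translation": [-13, 20.4, 0], "roll": 0},
    {"translation": [-13, 20.4, 0], "roll": 0},
    {"translation": [0, 4.8, 0], "roll": 0},
    {"translation": [0, 0, 0], "roll": 0}
  ]
}}

```text
time: 7.73
tool_pos: [0.5931, 0.0644, 0.1019]
tool_rot: [3.141, -0.0, 1.325]
contact_force: [-1.0, 1.6, -1.4]
opening: 0.0568
grip_force: 8.0
```

```bash
python3 - <<'E'
from h import *
o=observe();print(np.round(o["tool_pos"],4),np.round(o["tool_rot"],3),o["opening"])
cv2.imwrite("pics/w2.png",read_camera("wrist")[:,:,::-1])
t=read_camera("top")[:,:,::-1][140:260,270:430];cv2.imwrite("pics/t2.png",cv2.resize(t,None,fx=5,fy=5,interpolation=cv2.INTER_CUBIC))
for p in [(.5718,-.0169,.075),(.532,-.177,.247)]: print(proj("top",p),proj("wrist",p))
E
```

```text
[0.5931 0.0644 0.1019] [ 3.141 -0.     1.325] 0.05677996077884437
[317.47510114 190.76658268] [321.36902869 335.60916076]
[376.00604071 194.6379755 ] [ 321.64649947 1154.16094581]
```

View pics/t2.png

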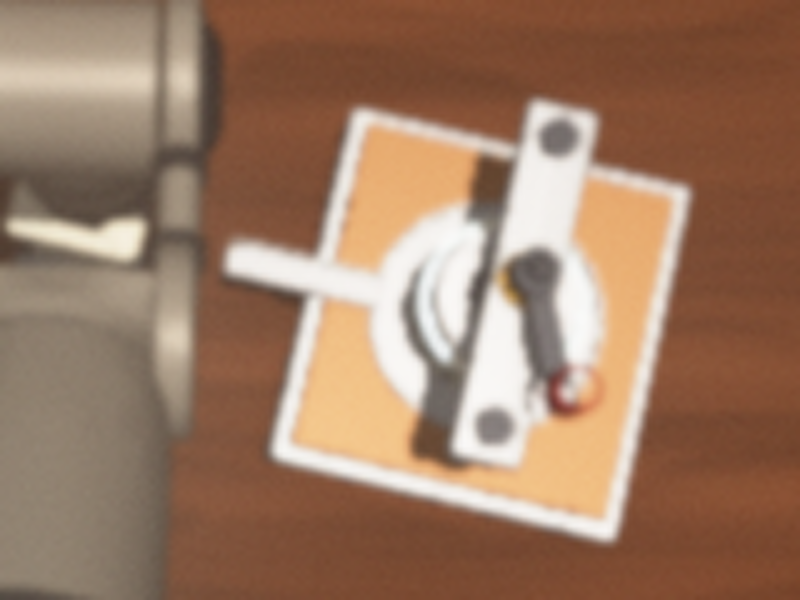

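{"name": "step_arm", "arguments": {
  "commands": [
    {"translation": [0, 0, 15], "roll": 0},
    {"translation": [0, 0, 20], "roll": 0},
    {"translation": [0, 0, 20], "roll": 0},
    {"translation": [0, 0, 15], "roll": 0},
    {"translation": [0, 0, 7], "roll": 0},
    {"translation": [-4, -1.4, 0], "roll": 0},
    {"translation": [-8, 0, 0], "roll": 0},
    {"translation": [-8, 0, 0], "roll": 0},
    {"translation": [-8, 0, 0], "roll": 0},
    {"translation": [-8, 0, 0], "roll": 0},
    {"translation": [-8, 0, 0], "roll": 0},
    {"translation": [-8, 0, 0], "roll": 0},
    {"translation": [-8, 0, 0], "roll": 0},
    {"translation": [-8, 0, 0], "roll": 0},
    {"translation": [-8, 0, 0], "roll": 0},
    {"translation": [-8, 0, 0], "roll": 0},
    {"translation": [0, 0, 1], "roll": 0},
    {"translation": [0, 0, 1], "roll": 0},
    {"translation": [0, 0, 0.5], "roll": 0},
    {"translation": [0, 0, 0], "roll": 0}
  ]
}}

```text
time: 9.5
tool_pos: [0.5706, -0.0157, 0.0224]
tool_rot: [3.141, 0.0, 1.328]
contact_force: [-1.1, -1.1, 1.8]
opening: 0.0566
grip_force: 8.0
```

```bash
python3 - <<'E'
from h import *
o=observe();print(np.round(o["tool_pos"],4),np.round(o["tool_rot"],3),o["opening"])
cv2.imwrite("pics/w3.png",read_camera("wrist")[:,:,::-1])
for p in [(.5718,-.0169,.075),(.5715,-.017,.05)]: print(proj("wrist",p))
E
```

```text
[ 0.5706 -0.0157  0.0224] [3.141 0.    1.328] 0.05662672107161958
[323.12962081 298.1928785 ]
[322.12762013 267.93474582]
```

View pics/w3.png

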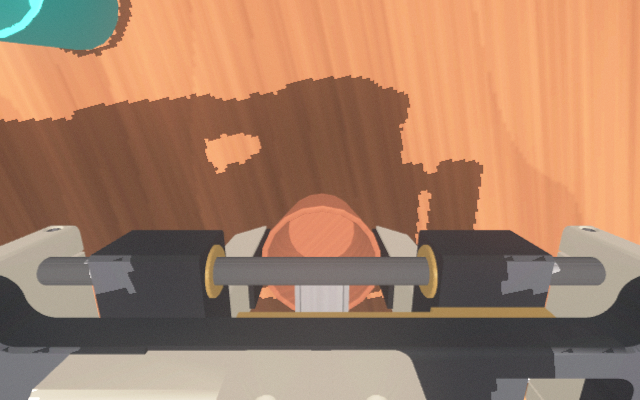

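The wrist view shows the cup rim centred at x≈322, with the spout tip (295–348) above its middle. Next I release and lift straight up.

{"name": "step_arm", "arguments": {
  "commands": [
    {"translation": [0, 0, 0], "roll": 0},
    {"translation": [0, 0, 0], "roll": 0},
    {"translation": [0, 0, 0], "roll": 0},
    {"translation": [0, 0, 0], "roll": 0},
    {"translation": [0, 0, 0], "roll": 0},
    {"translation": [0, 0, -10], "roll": 0},
    {"translation": [0, 0, -20], "roll": 0},
    {"translation": [0, 0, -30], "roll": 0},
    {"translation": [0, 0, -30], "roll": 0},
    {"translation": [0, 0, -30], "roll": 0},
    {"translation": [0, 0, -30], "roll": 0},
    {"translation": [0, 0, -30], "roll": 0},
    {"translation": [0, 0, -30], "roll": 0},
    {"translation": [0, 0, -30], "roll": 0},
    {"translation": [0, 0, -30], "roll": 0},
    {"translation": [0, 0, -30], "roll": 0},
    {"translation": [0, 0, -30], "roll": 0},
    {"translation": [0, 0, -30], "roll": 0},
    {"translation": [0, 0, -20], "roll": 0}
  ],
  "fingers": 1
}}

```text
time: 11.13
tool_pos: [0.5702, -0.0156, 0.4064]
tool_rot: [3.137, -0.0, 1.327]
contact_force: [-0.0, 0.5, -0.6]
opening: 0.0919
grip_force: 0.0
```

{"name": "step_arm", "arguments": {
  "commands": [
    {"translation": [-15, -6, 0], "roll": 0},
    {"translation": [-27, -6, 0], "roll": 0},
    {"translation": [-27, -6, 0], "roll": 0},
    {"translation": [-27, -6, 0], "roll": 0},
    {"translation": [-27, -6, 0], "roll": 0},
    {"translation": [-27, -6, 0], "roll": 0},
    {"translation": [-27, -6, 0], "roll": 0},
    {"translation": [-27, -6, 0], "roll": 0},
    {"translation": [-27, -6, 0], "roll": 0},
    {"translation": [-27, -6, 0], "roll": 0},
    {"translation": [-15, -3, 0], "roll": 0},
    {"translation": [0, 0, 0], "roll": 0}
  ]
}}

```text
time: 12.13
tool_pos: [0.4419, -0.2677, 0.4027]
tool_rot: [3.142, 0.001, 1.323]
contact_force: [0.3, 0.5, 0.4]
opening: 0.0919
grip_force: 0.0
```

```bash
python3 - <<'E'
from h import *
o=observe();print(np.round(o["tool_pos"],4),np.round(o["tool_rot"],3),o["opening"])
cv2.imwrite("pics/w4.png",read_camera("wrist")[:,:,::-1])
for p in [(.463,-.1885,.309),(.532,-.177,.26)]: print(proj("wrist",p))
E
```

```text
[ 0.4419 -0.2677  0.4027] [3.142e+00 1.000e-03 1.323e+00] 0.09193320797947498
[320.94993009 101.42465434]
[389.65122317  72.39919117]
```

View pics/w4.png

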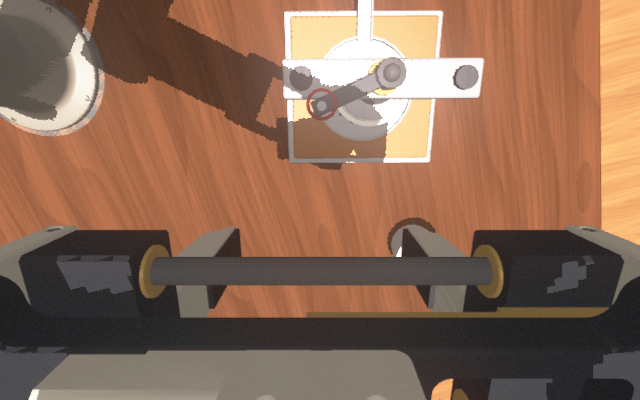

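```bash
python3 - <<'E'
from h import *
g=lambda p,z:ray("wrist",p,z).round(4)[:2]
print("knob",g((321,103),.309),"hub",g((393,72),.262),"nuts",g((301,78),.233),g((467,77),.233))
E
python3 - <<'E'
import cv2
i=cv2.imread("pics/w4.png")[0:180,270:500];cv2.imwrite("pics/c4.png",cv2.resize(i,None,fx=3.3,fy=3.3,interpolation=cv2.INTER_CUBIC))
E
```

```text
knob [ 0.4627 -0.1897] hub [ 0.5346 -0.1776] nuts [ 0.4497 -0.1582] [ 0.6142 -0.1985]
```

View pics/c4.png

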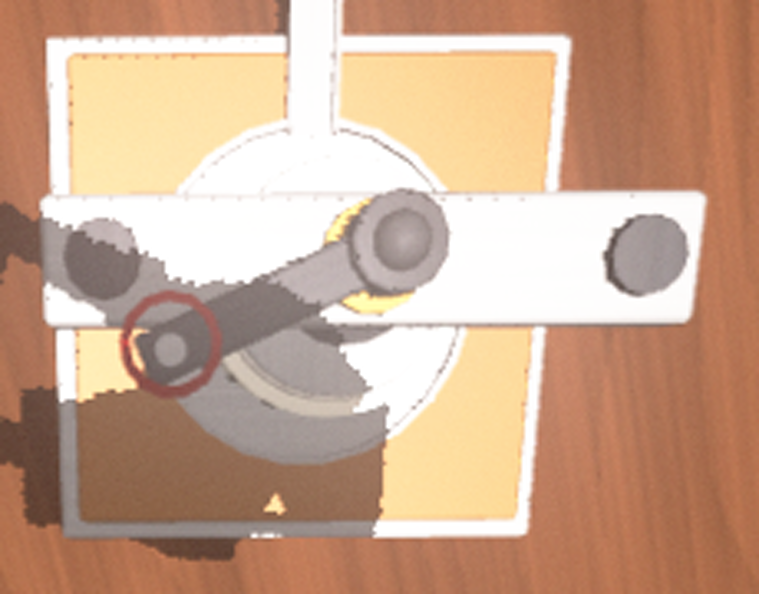

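{"name": "step_arm", "arguments": {
  "commands": [
    {"translation": [14, 2, 0], "roll": 0},
    {"translation": [26, 0, 0], "roll": 0},
    {"translation": [26, 0, 0], "roll": 0},
    {"translation": [14, 0, 0], "roll": 0},
    {"translation": [0, 0, 20], "roll": 0},
    {"translation": [0, 0, 28], "roll": 0},
    {"translation": [0, 0, 28], "roll": 0},
    {"translation": [0, 0, 28], "roll": 0},
    {"translation": [0, 0, 18], "roll": 0},
    {"translation": [0, 0, 10], "roll": 0},
    {"translation": [0, 0, 0], "roll": 0},
    {"translation": [0, 0, 0], "roll": 0}
  ]
}}

```text
time: 13.18
tool_pos: [0.465, -0.1873, 0.2706]
tool_rot: [-3.141, -0.0, 1.328]
contact_force: [0.1, -0.8, 0.1]
opening: 0.0914
grip_force: 0.0
```

{"name": "step_arm", "arguments": {
  "commands": [
    {"translation": [0, 0, 0], "roll": 0},
    {"translation": [0, 0, 0], "roll": 0},
    {"translation": [0, 0, 0], "roll": 0},
    {"translation": [0, 0, 0], "roll": 0}
  ],
  "fingers": 0.33,
  "grip_force": 10
}}

```text
time: 13.52
tool_pos: [0.465, -0.1884, 0.2709]
tool_rot: [3.14, 0.0, 1.327]
contact_force: [0.4, 0.2, 1.1]
opening: 0.0699
grip_force: 0.0
```

{"name": "step_arm", "arguments": {
  "commands": [
    {"translation": [0, 0, 0], "roll": 0},
    {"translation": [0, 0, 0], "roll": 0},
    {"translation": [0, 0, 0], "roll": 0}
  ],
  "fingers": 0.2
}}

```text
time: 13.77
tool_pos: [0.4647, -0.1883, 0.2703]
tool_rot: [3.141, 0.0, 1.327]
contact_force: [0.2, -1.3, -0.1]
opening: 0.0497
grip_force: 0.0
```

{"name": "step_arm", "arguments": {
  "commands": [
    {"translation": [0, 0, 0], "roll": 0},
    {"translation": [0, 0, 0], "roll": 0},
    {"translation": [0, 0, 0], "roll": 0},
    {"translation": [0, 0, 0], "roll": 0},
    {"translation": [0, 0, 0], "roll": 0}
  ],
  "fingers": 0.2,
  "grip_force": 10
}}

```text
time: 14.18
tool_pos: [0.4642, -0.1883, 0.2701]
tool_rot: [-3.14, 0.0, 1.327]
contact_force: [-2.7, -0.4, 2.0]
opening: 0.0256
grip_force: 10.0
```

```bash
python3 - <<'E'
from h import *
L=[]
for i in range(6):
    read_camera("top");o=observe();L.append(np.r_[o["tool_pos"],o["contact_force"],o["opening"],o["grip_force"]])
print(np.mean(L,0).round(4),np.std(L,0).round(4))
E
```

```text
[ 0.4643 -0.1883  0.2701 -4.4533 -0.2962  1.6195  0.0255  9.9997] [0.000e+00 0.000e+00 0.000e+00 7.526e-01 4.135e-01 5.869e-01 1.000e-04
 1.000e-04]
```

{"name": "step_arm", "arguments": {
  "commands": [
    {"translation": [0, -0.5, 0], "roll": 0},
    {"translation": [0, -0.5, 0], "roll": 0},
    {"translation": [0, 0, 0], "roll": 0},
    {"translation": [0, 0, 0], "roll": 0}
  ]
}}

```text
time: 14.82
tool_pos: [0.4641, -0.1881, 0.2702]
tool_rot: [3.141, 0.0, 1.327]
contact_force: [-0.2, -1.8, -0.6]
opening: 0.0254
grip_force: 10.0
```

```bash
cat >> h.py <<'E'
def avg(n=5):
    L=[]
    for i in range(n):
        read_camera("top");o=observe();L.append(np.r_[o["tool_pos"],o["contact_force"],o["opening"],o["grip_force"]])
    print(o["time"],np.mean(L,0).round(4))
E
python3 -c "
from h import *
avg()"
```

```text
15.0667 [ 0.464  -0.1881  0.2702 -0.863  -1.1166 -0.5905  0.0255 10.0005]
```

```bash
cat >> h.py <<'E'
def rows(a0,d,n,zt=1.25,r=70,ramp=None):
    """tool-frame steps for crank angle (press frame, deg) a0 going clockwise d per row"""
    a=np.radians(a0-d*np.arange(n+1));P=np.c_[r*np.sin(a),r*np.cos(a),zt*d/360*np.arange(n+1)].round(1)
    for i,x in enumerate(np.diff(P,axis=0).round(1)+0.): print(round(a0-d*(i+1),1),x.tolist())
def crank(C,o=None):
    """C=TCP circle centre (world); angle in press frame, radial & tangential(opposing cw) force"""
    o=o or observe();p=np.array(o["tool_pos"][:2])-C;th=np.arctan2(p[1],p[0]);f=np.array(o["contact_force"][:2])
    print(o["time"],"phi",round(np.degrees(th)%360+13.95,1),"r",np.hypot(*p).round(4),"Fr",(f@[np.cos(th),np.sin(th)]).round(1),"Ft",(f@[-np.sin(th),np.cos(th)]).round(1))
E
python3 -c "
from h import *
rows(203.65,6,60)"
```

```text
197.7 [6.9, -2.6, 0.0]
191.7 [7.1, -1.9, 0.0]
185.7 [7.2, -1.1, 0.1]
179.7 [7.3, -0.3, 0.0]
173.7 [7.3, 0.4, 0.0]
167.7 [7.3, 1.2, 0.0]
161.7 [7.0, 2.0, 0.0]
155.7 [6.9, 2.6, 0.1]
149.7 [6.5, 3.4, 0.0]
143.7 [6.1, 4.0, 0.0]
137.7 [5.7, 4.7, 0.0]
131.7 [5.1, 5.2, 0.0]
125.7 [4.6, 5.7, 0.1]
119.7 [3.9, 6.2, 0.0]
113.7 [3.3, 6.5, 0.0]
107.7 [2.6, 6.9, 0.0]
101.7 [1.9, 7.1, 0.1]
95.7 [1.1, 7.2, 0.0]
89.7 [0.3, 7.3, 0.0]
83.7 [-0.4, 7.3, 0.0]
77.7 [-1.2, 7.3, 0.0]
71.7 [-2.0, 7.0, 0.1]
65.7 [-2.6, 6.9, 0.0]
59.7 [-3.4, 6.5, 0.0]
53.7 [-4.0, 6.1, 0.0]
47.7 [-4.7, 5.7, 0.0]
41.7 [-5.2, 5.1, 0.1]
35.7 [-5.7, 4.6, 0.0]
29.7 [-6.2, 3.9, 0.0]
23.7 [-6.5, 3.3, 0.0]
17.7 [-6.9, 2.6, 0.0]
11.7 [-7.1, 1.9, 0.1]
5.7 [-7.2, 1.1, 0.0]
-0.3 [-7.3, 0.3, 0.0]
-6.3 [-7.3, -0.4, 0.0]
-12.3 [-7.3, -1.2, 0.1]
-18.3 [-7.0, -2.0, 0.0]
-24.3 [-6.9, -2.6, 0.0]
-30.3 [-6.5, -3.4, 0.0]
-36.3 [-6.1, -4.0, 0.0]
-42.3 [-5.7, -4.7, 0.1]
-48.3 [-5.1, -5.2, 0.0]
-54.3 [-4.6, -5.7, 0.0]
-60.3 [-3.9, -6.2, 0.0]
-66.3 [-3.3, -6.5, 0.0]
-72.3 [-2.6, -6.9, 0.1]
-78.3 [-1.9, -7.1, 0.0]
-84.3 [-1.1, -7.2, 0.0]
-90.3 [-0.3, -7.3, 0.0]
-96.3 [0.4, -7.3, 0.0]
-102.3 [1.2, -7.3, 0.1]
-108.3 [2.0, -7.0, 0.0]
-114.3 [2.6, -6.9, 0.0]
-120.3 [3.4, -6.5, 0.0]
-126.3 [4.0, -6.1, 0.0]
-132.3 [4.7, -5.7, 0.1]
-138.3 [5.2, -5.1, 0.0]
-144.3 [5.7, -4.6, 0.0]
-150.3 [6.2, -3.9, 0.0]
-156.3 [6.5, -3.3, 0.0]
```

{"name": "step_arm", "arguments": {
  "commands": [
    {"translation": [3.4, -1.4, 0], "roll": 0},
    {"translation": [3.5, -1.2, 0], "roll": 0},
    {"translation": [7.1, -1.9, 0], "roll": 0}
  ],
  "grip_force": 20
}}

```text
time: 15.32
tool_pos: [0.4623, -0.1733, 0.2701]
tool_rot: [-3.141, 0.0, 1.326]
contact_force: [-2.5, -0.7, 0.3]
opening: 0.0258
grip_force: 20.0
```

{"name": "step_arm", "arguments": {
  "commands": [
    {"translation": [7.2, -1.1, 0.1], "roll": 0},
    {"translation": [7.3, -0.3, 0], "roll": 0}
  ]
}}

```text
time: 15.48
tool_pos: [0.464, -0.1578, 0.2701]
tool_rot: [-3.14, -0.0, 1.327]
contact_force: [-5.3, 0.9, 1.8]
opening: 0.0257
grip_force: 20.0
```

{"name": "step_arm", "arguments": {
  "commands": [
    {"translation": [7.3, 0.4, 0], "roll": 0},
    {"translation": [7.3, 1.2, 0], "roll": 0}
  ]
}}

```text
time: 15.65
tool_pos: [0.4688, -0.1434, 0.27]
tool_rot: [-3.139, -0.001, 1.328]
contact_force: [-7.3, 1.6, 1.7]
opening: 0.0255
grip_force: 20.0
```

{"name": "step_arm", "arguments": {
  "commands": [
    {"translation": [7.0, 2.0, 0], "roll": 0},
    {"translation": [6.9, 2.6, 0.1], "roll": 0}
  ]
}}

```text
time: 15.82
tool_pos: [0.4766, -0.1304, 0.27]
tool_rot: [-3.138, -0.002, 1.328]
contact_force: [-7.0, 3.5, 3.0]
opening: 0.0251
grip_force: 20.0
```

```bash
python3 -c "
from h import *
crank(np.array([.533,-.1763]));avg(3);crank(np.array([.533,-.1763]))"
```

```text
15.8167 phi 154.8 r 0.0727 Fr 7.6 Ft 1.8
15.9667 [ 0.4772 -0.1297  0.27   -6.1621  6.0212  2.7574  0.0254 20.0021]
15.9667 phi 154.3 r 0.0727 Fr 8.7 Ft -0.9
```

```bash
python3 -c "
from h import *
from scipy.optimize import least_squares as L
P=np.array([[.464,-.1881],[.4623,-.1733],[.464,-.1578],[.4688,-.1434],[.4772,-.1297]])
r=L(lambda c:np.hypot(*(P-c).T)-.07,[.533,-.176]);print(r.x,r.fun)
u=P[-1]-r.x;print(np.degrees(np.arctan2(u[1],u[0]))+13.95)
t=P[0]-r.x;print(np.degrees(np.arctan2(t[1],t[0]))+13.95)
# commanded now relative
"
```

```text
[ 0.53232017 -0.17285372] [ 6.75625985e-07  2.15915478e-05 -4.10117687e-05  1.66662393e-05
  3.40449184e-06]
155.89251808198438
-153.47003959300568
```

{"name": "step_arm", "arguments": {
  "commands": [
    {"translation": [4.3, 1.2, 0], "roll": 0},
    {"translation": [4.2, 1.2, 0], "roll": 0},
    {"translation": [7.2, 3.5, 0], "roll": 0}
  ]
}}

```text
time: 16.22
tool_pos: [0.4875, -0.1183, 0.27]
tool_rot: [3.141, 0.0, 1.327]
contact_force: [1.4, -3.3, -3.2]
opening: 0.0258
grip_force: 20.0
```

{"name": "step_arm", "arguments": {
  "commands": [
    {"translation": [5.7, 4.7, 0], "roll": 0},
    {"translation": [5.1, 5.2, 0], "roll": 0}
  ]
}}

```text
time: 16.38
tool_pos: [0.5003, -0.11, 0.2699]
tool_rot: [3.141, -0.0, 1.327]
contact_force: [-1.3, -0.6, -1.0]
opening: 0.0257
grip_force: 20.0
```

{"name": "step_arm", "arguments": {
  "commands": [
    {"translation": [4.6, 5.7, 0.1], "roll": 0},
    {"translation": [3.9, 6.2, 0], "roll": 0}
  ]
}}

```text
time: 16.55
tool_pos: [0.514, -0.1048, 0.2699]
tool_rot: [-3.142, -0.0, 1.327]
contact_force: [-1.0, 0.7, -0.5]
opening: 0.0256
grip_force: 20.0
```

{"name": "step_arm", "arguments": {
  "commands": [
    {"translation": [3.3, 6.5, 0], "roll": 0},
    {"translation": [2.6, 6.9, 0], "roll": 0}
  ]
}}

```text
time: 16.72
tool_pos: [0.5284, -0.1025, 0.2699]
tool_rot: [-3.141, -0.001, 1.327]
contact_force: [-1.5, 1.5, -1.3]
opening: 0.0254
grip_force: 20.0
```

```bash
python3 -c "
from h import *
C=np.array([.5323,-.1729])
crank(C);avg(2);crank(C)"
```

```text
16.7167 phi 107.1 r 0.0705 Fr 1.6 Ft 1.4
16.8167 [ 0.5293 -0.1026  0.2698  0.7844  2.6363 -0.5773  0.0255 20.002 ]
16.8167 phi 106.6 r 0.0704 Fr 2.3 Ft -1.0
```

{"name": "step_arm", "arguments": {
  "commands": [
    {"translation": [1.3, 3.6, 0], "roll": 0},
    {"translation": [1.1, 3.5, 0.1], "roll": 0},
    {"translation": [1.1, 7.2, 0], "roll": 0}
  ]
}}

```text
time: 17.07
tool_pos: [0.5422, -0.1031, 0.2698]
tool_rot: [-3.141, 0.0, 1.327]
contact_force: [-0.4, 1.6, -1.7]
opening: 0.0257
grip_force: 20.0
```

{"name": "step_arm", "arguments": {
  "commands": [
    {"translation": [0.3, 7.3, 0], "roll": 0},
    {"translation": [-0.4, 7.3, 0], "roll": 0}
  ]
}}

```text
time: 17.23
tool_pos: [0.5572, -0.1069, 0.2698]
tool_rot: [3.141, 0.0, 1.327]
contact_force: [-0.2, 0.1, -0.9]
opening: 0.0251
grip_force: 20.0
```

{"name": "step_arm", "arguments": {
  "commands": [
    {"translation": [-1.2, 7.3, 0], "roll": 0},
    {"translation": [-2.0, 7.0, 0.1], "roll": 0}
  ]
}}

```text
time: 17.4
tool_pos: [0.5705, -0.1137, 0.2697]
tool_rot: [3.141, 0.0, 1.327]
contact_force: [-0.3, 1.1, -0.6]
opening: 0.0255
grip_force: 20.0
```

{"name": "step_arm", "arguments": {
  "commands": [
    {"translation": [-2.6, 6.9, 0], "roll": 0},
    {"translation": [-3.4, 6.5, 0], "roll": 0}
  ]
}}

```text
time: 17.57
tool_pos: [0.5818, -0.1229, 0.2697]
tool_rot: [3.141, 0.0, 1.327]
contact_force: [-1.2, 0.3, -0.8]
opening: 0.0256
grip_force: 20.0
```

```bash
python3 -c "
from h import *
C=np.array([.5323,-.1729])
crank(C);avg(2);crank(C)"
```

```text
17.5667 phi 59.2 r 0.0704 Fr -0.6 Ft 1.1
17.6667 [ 0.5825 -0.1237  0.2697  1.079   0.5896  0.1769  0.0253 20.0026]
17.6667 phi 58.7 r 0.0703 Fr 1.4 Ft -0.5
```

Very smooth, with no bite yet. I continue from 59.7°.

{"name": "step_arm", "arguments": {
  "commands": [
    {"translation": [-2.0, 3.1, 0], "roll": 0},
    {"translation": [-2.0, 3.0, 0], "roll": 0},
    {"translation": [-4.7, 5.7, 0], "roll": 0}
  ]
}}

```text
time: 17.92
tool_pos: [0.5903, -0.1333, 0.2697]
tool_rot: [-3.141, -0.0, 1.328]
contact_force: [0.2, 1.2, -1.9]
opening: 0.0257
grip_force: 20.0
```

{"name": "step_arm", "arguments": {
  "commands": [
    {"translation": [-5.2, 5.1, 0.1], "roll": 0},
    {"translation": [-5.7, 4.6, 0], "roll": 0}
  ]
}}

```text
time: 18.08
tool_pos: [0.5976, -0.1471, 0.2696]
tool_rot: [-3.142, 0.0, 1.327]
contact_force: [-0.6, 0.5, -1.4]
opening: 0.0253
grip_force: 20.0
```

{"name": "step_arm", "arguments": {
  "commands": [
    {"translation": [-6.2, 3.9, 0], "roll": 0},
    {"translation": [-6.5, 3.3, 0], "roll": 0}
  ]
}}

```text
time: 18.25
tool_pos: [0.6014, -0.1615, 0.2696]
tool_rot: [3.142, 0.0, 1.327]
contact_force: [-0.2, 0.2, -1.1]
opening: 0.0252
grip_force: 20.0
```

{"name": "step_arm", "arguments": {
  "commands": [
    {"translation": [-6.9, 2.6, 0], "roll": 0},
    {"translation": [-7.1, 1.9, 0.1], "roll": 0}
  ]
}}

```text
time: 18.42
tool_pos: [0.6022, -0.1762, 0.2695]
tool_rot: [-3.142, 0.0, 1.327]
contact_force: [-1.1, 0.6, -1.3]
opening: 0.0253
grip_force: 20.0
```

```bash
python3 -c "
from h import *
C=np.array([.5323,-.1726])
crank(C)"
```

```text
18.4167 phi 371.0 r 0.07 Fr -1.1 Ft 0.6
```

{"name": "step_arm", "arguments": {
  "commands": [
    {"translation": [-7.2, 1.1, 0], "roll": 0},
    {"translation": [-7.3, 0.3, 0], "roll": 0}
  ]
}}

```text
time: 18.58
tool_pos: [0.5999, -0.1903, 0.2695]
tool_rot: [-3.142, -0.0, 1.327]
contact_force: [1.6, 6.9, -0.8]
opening: 0.0253
grip_force: 20.0
```

{"name": "step_arm", "arguments": {
  "commands": [
    {"translation": [-7.3, -0.4, 0], "roll": 0},
    {"translation": [-7.3, -1.2, 0.1], "roll": 0}
  ]
}}

```text
time: 18.75
tool_pos: [0.5956, -0.2022, 0.2695]
tool_rot: [3.141, -0.004, 1.328]
contact_force: [3.3, 7.7, -0.3]
opening: 0.0254
grip_force: 20.0
```

{"name": "step_arm", "arguments": {
  "commands": [
    {"translation": [-7.0, -2.0, 0], "roll": 0},
    {"translation": [-6.9, -2.6, 0], "roll": 0}
  ]
}}

```text
time: 18.92
tool_pos: [0.5881, -0.2146, 0.2694]
tool_rot: [3.14, -0.003, 1.329]
contact_force: [5.1, 6.7, -0.5]
opening: 0.0257
grip_force: 20.0
```

{"name": "step_arm", "arguments": {
  "commands": [
    {"translation": [-6.5, -3.4, 0], "roll": 0},
    {"translation": [-6.1, -4.0, 0], "roll": 0}
  ]
}}

```text
time: 19.08
tool_pos: [0.5781, -0.2253, 0.2694]
tool_rot: [3.139, -0.003, 1.329]
contact_force: [6.2, 5.6, -2.2]
opening: 0.0252
grip_force: 20.0
```

```bash
python3 -c "
from h import *
C=np.array([.5323,-.1726])
crank(C)"
```

```text
19.0833 phi 324.9 r 0.0698 Fr -0.2 Ft 8.4
```

The load jumped to about 7 N between φ=11° and −0.7°, with lag only just starting at the later reading. I take the bite at φ≈+2°. From the commanded −36.3°, three turns past the bite means 174 more rows of 6°.

{"name": "step_arm", "arguments": {
  "commands": [
    {"translation": [-5.7, -4.7, 0.1], "roll": 0},
    {"translation": [-5.1, -5.2, 0], "roll": 0},
    {"translation": [-4.6, -5.7, 0], "roll": 0},
    {"translation": [-3.9, -6.2, 0], "roll": 0},
    {"translation": [-3.3, -6.5, 0], "roll": 0},
    {"translation": [-2.6, -6.9, 0.1], "roll": 0},
    {"translation": [-1.9, -7.1, 0], "roll": 0},
    {"translation": [-1.1, -7.2, 0], "roll": 0},
    {"translation": [-0.3, -7.3, 0], "roll": 0},
    {"translation": [0.4, -7.3, 0], "roll": 0},
    {"translation": [1.2, -7.3, 0.1], "roll": 0},
    {"translation": [2.0, -7.0, 0], "roll": 0},
    {"translation": [2.6, -6.9, 0], "roll": 0},
    {"translation": [3.4, -6.5, 0], "roll": 0},
    {"translation": [4.0, -6.1, 0], "roll": 0},
    {"translation": [4.7, -5.7, 0.1], "roll": 0},
    {"translation": [5.2, -5.1, 0], "roll": 0},
    {"translation": [5.7, -4.6, 0], "roll": 0},
    {"translation": [6.2, -3.9, 0], "roll": 0},
    {"translation": [6.5, -3.3, 0], "roll": 0}
  ]
}}

```text
time: 20.75
tool_pos: [0.4636, -0.1864, 0.269]
tool_rot: [3.139, 0.004, 1.326]
contact_force: [3.4, -8.7, -4.7]
opening: 0.0254
grip_force: 20.0
```

```bash
python3 -c "
from h import *
C=np.array([.5323,-.1726])
crank(C)"
```

```text
20.75 phi 205.3 r 0.0701 Fr -1.6 Ft 9.2
```

{"name": "step_arm", "arguments": {
  "commands": [
    {"translation": [6.9, -2.6, 0], "roll": 0},
    {"translation": [7.1, -1.9, 0], "roll": 0},
    {"translation": [7.2, -1.1, 0.1], "roll": 0},
    {"translation": [7.3, -0.3, 0], "roll": 0},
    {"translation": [7.3, 0.4, 0], "roll": 0},
    {"translation": [7.3, 1.2, 0], "roll": 0},
    {"translation": [7.0, 2.0, 0], "roll": 0},
    {"translation": [6.9, 2.6, 0.1], "roll": 0},
    {"translation": [6.5, 3.4, 0], "roll": 0},
    {"translation": [6.1, 4.0, 0], "roll": 0},
    {"translation": [5.7, 4.7, 0], "roll": 0},
    {"translation": [5.1, 5.2, 0], "roll": 0},
    {"translation": [4.6, 5.7, 0.1], "roll": 0},
    {"translation": [3.9, 6.2, 0], "roll": 0},
    {"translation": [3.3, 6.5, 0], "roll": 0},
    {"translation": [2.6, 6.9, 0], "roll": 0},
    {"translation": [1.9, 7.1, 0.1], "roll": 0},
    {"translation": [1.1, 7.2, 0], "roll": 0},
    {"translation": [0.3, 7.3, 0], "roll": 0},
    {"translation": [-0.4, 7.3, 0], "roll": 0}
  ]
}}

```text
time: 22.42
tool_pos: [0.5548, -0.1061, 0.2685]
tool_rot: [-3.137, -0.001, 1.327]
contact_force: [-8.5, 4.1, 1.3]
opening: 0.0254
grip_force: 20.0
```

{"name": "step_arm", "arguments": {
  "commands": [
    {"translation": [-1.2, 7.3, 0], "roll": 0},
    {"translation": [-2.0, 7.0, 0.1], "roll": 0},
    {"translation": [-2.6, 6.9, 0], "roll": 0},
    {"translation": [-3.4, 6.5, 0], "roll": 0},
    {"translation": [-4.0, 6.1, 0], "roll": 0},
    {"translation": [-4.7, 5.7, 0], "roll": 0},
    {"translation": [-5.2, 5.1, 0.1], "roll": 0},
    {"translation": [-5.7, 4.6, 0], "roll": 0},
    {"translation": [-6.2, 3.9, 0], "roll": 0},
    {"translation": [-6.5, 3.3, 0], "roll": 0},
    {"translation": [-6.9, 2.6, 0], "roll": 0},
    {"translation": [-7.1, 1.9, 0.1], "roll": 0},
    {"translation": [-7.2, 1.1, 0], "roll": 0},
    {"translation": [-7.3, 0.3, 0], "roll": 0},
    {"translation": [-7.3, -0.4, 0], "roll": 0},
    {"translation": [-7.3, -1.2, 0.1], "roll": 0},
    {"translation": [-7.0, -2.0, 0], "roll": 0},
    {"translation": [-6.9, -2.6, 0], "roll": 0},
    {"translation": [-6.5, -3.4, 0], "roll": 0},
    {"translation": [-6.1, -4.0, 0], "roll": 0}
  ]
}}

```text
time: 24.08
tool_pos: [0.5782, -0.2252, 0.2682]
tool_rot: [3.139, -0.003, 1.329]
contact_force: [7.0, 6.0, -1.8]
opening: 0.0255
grip_force: 20.0
```

```bash
python3 -c "
from h import *
C=np.array([.5323,-.1726])
crank(C)"
```

```text
24.0833 phi 325.1 r 0.0698 Fr 0.1 Ft 9.2
```

Consistent: this is one full turn since the last mark (37° + 360° past the bite). Now the second turn.

{"name": "step_arm", "arguments": {
  "commands": [
    {"translation": [-5.7, -4.7, 0.1], "roll": 0},
    {"translation": [-5.1, -5.2, 0], "roll": 0},
    {"translation": [-4.6, -5.7, 0], "roll": 0},
    {"translation": [-3.9, -6.2, 0], "roll": 0},
    {"translation": [-3.3, -6.5, 0], "roll": 0},
    {"translation": [-2.6, -6.9, 0.1], "roll": 0},
    {"translation": [-1.9, -7.1, 0], "roll": 0},
    {"translation": [-1.1, -7.2, 0], "roll": 0},
    {"translation": [-0.3, -7.3, 0], "roll": 0},
    {"translation": [0.4, -7.3, 0], "roll": 0},
    {"translation": [1.2, -7.3, 0.1], "roll": 0},
    {"translation": [2.0, -7.0, 0], "roll": 0},
    {"translation": [2.6, -6.9, 0], "roll": 0},
    {"translation": [3.4, -6.5, 0], "roll": 0},
    {"translation": [4.0, -6.1, 0], "roll": 0},
    {"translation": [4.7, -5.7, 0.1], "roll": 0},
    {"translation": [5.2, -5.1, 0], "roll": 0},
    {"translation": [5.7, -4.6, 0], "roll": 0},
    {"translation": [6.2, -3.9, 0], "roll": 0},
    {"translation": [6.5, -3.3, 0], "roll": 0}
  ]
}}

```text
time: 25.75
tool_pos: [0.4636, -0.1866, 0.2677]
tool_rot: [3.139, 0.004, 1.326]
contact_force: [4.2, -8.4, -5.7]
opening: 0.0256
grip_force: 20.0
```

{"name": "step_arm", "arguments": {
  "commands": [
    {"translation": [6.9, -2.6, 0], "roll": 0},
    {"translation": [7.1, -1.9, 0], "roll": 0},
    {"translation": [7.2, -1.1, 0.1], "roll": 0},
    {"translation": [7.3, -0.3, 0], "roll": 0},
    {"translation": [7.3, 0.4, 0], "roll": 0},
    {"translation": [7.3, 1.2, 0], "roll": 0},
    {"translation": [7.0, 2.0, 0], "roll": 0},
    {"translation": [6.9, 2.6, 0.1], "roll": 0},
    {"translation": [6.5, 3.4, 0], "roll": 0},
    {"translation": [6.1, 4.0, 0], "roll": 0},
    {"translation": [5.7, 4.7, 0], "roll": 0},
    {"translation": [5.1, 5.2, 0], "roll": 0},
    {"translation": [4.6, 5.7, 0.1], "roll": 0},
    {"translation": [3.9, 6.2, 0], "roll": 0},
    {"translation": [3.3, 6.5, 0], "roll": 0},
    {"translation": [2.6, 6.9, 0], "roll": 0},
    {"translation": [1.9, 7.1, 0.1], "roll": 0},
    {"translation": [1.1, 7.2, 0], "roll": 0},
    {"translation": [0.3, 7.3, 0], "roll": 0},
    {"translation": [-0.4, 7.3, 0], "roll": 0}
  ]
}}

```text
time: 27.42
tool_pos: [0.5546, -0.1061, 0.2673]
tool_rot: [-3.137, -0.001, 1.327]
contact_force: [-8.7, 4.9, 1.3]
opening: 0.0252
grip_force: 20.0
```

{"name": "step_arm", "arguments": {
  "commands": [
    {"translation": [-1.2, 7.3, 0], "roll": 0},
    {"translation": [-2.0, 7.0, 0.1], "roll": 0},
    {"translation": [-2.6, 6.9, 0], "roll": 0},
    {"translation": [-3.4, 6.5, 0], "roll": 0},
    {"translation": [-4.0, 6.1, 0], "roll": 0},
    {"translation": [-4.7, 5.7, 0], "roll": 0},
    {"translation": [-5.2, 5.1, 0.1], "roll": 0},
    {"translation": [-5.7, 4.6, 0], "roll": 0},
    {"translation": [-6.2, 3.9, 0], "roll": 0},
    {"translation": [-6.5, 3.3, 0], "roll": 0},
    {"translation": [-6.9, 2.6, 0], "roll": 0},
    {"translation": [-7.1, 1.9, 0.1], "roll": 0},
    {"translation": [-7.2, 1.1, 0], "roll": 0},
    {"translation": [-7.3, 0.3, 0], "roll": 0},
    {"translation": [-7.3, -0.4, 0], "roll": 0},
    {"translation": [-7.3, -1.2, 0.1], "roll": 0},
    {"translation": [-7.0, -2.0, 0], "roll": 0},
    {"translation": [-6.9, -2.6, 0], "roll": 0},
    {"translation": [-6.5, -3.4, 0], "roll": 0},
    {"translation": [-6.1, -4.0, 0], "roll": 0}
  ]
}}

```text
time: 29.08
tool_pos: [0.5783, -0.2251, 0.2669]
tool_rot: [3.139, -0.003, 1.329]
contact_force: [8.2, 6.4, -3.3]
opening: 0.0256
grip_force: 20.0
```

```bash
python3 -c "
from h import *
C=np.array([.5323,-.1726])
crank(C)"
```

```text
29.0833 phi 325.2 r 0.0698 Fr 0.6 Ft 10.3
```

Two turns and 37° are done. The last 324° goes A, B, then 14 rows of C.

{"name": "step_arm", "arguments": {
  "commands": [
    {"translation": [-5.7, -4.7, 0.1], "roll": 0},
    {"translation": [-5.1, -5.2, 0], "roll": 0},
    {"translation": [-4.6, -5.7, 0], "roll": 0},
    {"translation": [-3.9, -6.2, 0], "roll": 0},
    {"translation": [-3.3, -6.5, 0], "roll": 0},
    {"translation": [-2.6, -6.9, 0.1], "roll": 0},
    {"translation": [-1.9, -7.1, 0], "roll": 0},
    {"translation": [-1.1, -7.2, 0], "roll": 0},
    {"translation": [-0.3, -7.3, 0], "roll": 0},
    {"translation": [0.4, -7.3, 0], "roll": 0},
    {"translation": [1.2, -7.3, 0.1], "roll": 0},
    {"translation": [2.0, -7.0, 0], "roll": 0},
    {"translation": [2.6, -6.9, 0], "roll": 0},
    {"translation": [3.4, -6.5, 0], "roll": 0},
    {"translation": [4.0, -6.1, 0], "roll": 0},
    {"translation": [4.7, -5.7, 0.1], "roll": 0},
    {"translation": [5.2, -5.1, 0], "roll": 0},
    {"translation": [5.7, -4.6, 0], "roll": 0},
    {"translation": [6.2, -3.9, 0], "roll": 0},
    {"translation": [6.5, -3.3, 0], "roll": 0}
  ]
}}

```text
time: 30.75
tool_pos: [0.4637, -0.1867, 0.2665]
tool_rot: [3.138, 0.004, 1.326]
contact_force: [4.6, -10.1, -7.3]
opening: 0.0256
grip_force: 20.0
```

{"name": "step_arm", "arguments": {
  "commands": [
    {"translation": [6.9, -2.6, 0], "roll": 0},
    {"translation": [7.1, -1.9, 0], "roll": 0},
    {"translation": [7.2, -1.1, 0.1], "roll": 0},
    {"translation": [7.3, -0.3, 0], "roll": 0},
    {"translation": [7.3, 0.4, 0], "roll": 0},
    {"translation": [7.3, 1.2, 0], "roll": 0},
    {"translation": [7.0, 2.0, 0], "roll": 0},
    {"translation": [6.9, 2.6, 0.1], "roll": 0},
    {"translation": [6.5, 3.4, 0], "roll": 0},
    {"translation": [6.1, 4.0, 0], "roll": 0},
    {"translation": [5.7, 4.7, 0], "roll": 0},
    {"translation": [5.1, 5.2, 0], "roll": 0},
    {"translation": [4.6, 5.7, 0.1], "roll": 0},
    {"translation": [3.9, 6.2, 0], "roll": 0},
    {"translation": [3.3, 6.5, 0], "roll": 0},
    {"translation": [2.6, 6.9, 0], "roll": 0},
    {"translation": [1.9, 7.1, 0.1], "roll": 0},
    {"translation": [1.1, 7.2, 0], "roll": 0},
    {"translation": [0.3, 7.3, 0], "roll": 0},
    {"translation": [-0.4, 7.3, 0], "roll": 0}
  ]
}}

```text
time: 32.42
tool_pos: [0.5544, -0.106, 0.266]
tool_rot: [-3.136, -0.001, 1.327]
contact_force: [-8.8, 4.5, 2.1]
opening: 0.0256
grip_force: 20.0
```

{"name": "step_arm", "arguments": {
  "commands": [
    {"translation": [-1.2, 7.3, 0], "roll": 0},
    {"translation": [-2.0, 7.0, 0.1], "roll": 0},
    {"translation": [-2.6, 6.9, 0], "roll": 0},
    {"translation": [-3.4, 6.5, 0], "roll": 0},
    {"translation": [-4.0, 6.1, 0], "roll": 0},
    {"translation": [-4.7, 5.7, 0], "roll": 0},
    {"translation": [-5.2, 5.1, 0.1], "roll": 0},
    {"translation": [-5.7, 4.6, 0], "roll": 0},
    {"translation": [-6.2, 3.9, 0], "roll": 0},
    {"translation": [-6.5, 3.3, 0], "roll": 0},
    {"translation": [-6.9, 2.6, 0], "roll": 0},
    {"translation": [-7.1, 1.9, 0.1], "roll": 0},
    {"translation": [-7.2, 1.1, 0], "roll": 0},
    {"translation": [-3.7, 0.2, 0], "roll": 0},
    {"translation": [-3.6, 0.1, 0], "roll": 0},
    {"translation": [0, 0, 0], "roll": 0},
    {"translation": [0, 0, 0], "roll": 0}
  ]
}}

```text
time: 33.83
tool_pos: [0.6004, -0.1882, 0.2658]
tool_rot: [3.142, -0.003, 1.328]
contact_force: [2.4, 7.3, -1.2]
opening: 0.0255
grip_force: 20.0
```

```bash
python3 -c "
from h import *
C=np.array([.5323,-.1726])
crank(C)"
```

```text
33.8333 phi 361.1 r 0.0698 Fr 0.7 Ft 7.7
```

{"name": "step_arm", "arguments": {
  "commands": [
    {"translation": [1, 0, 0], "roll": 0},
    {"translation": [0.8, 0, 0], "roll": 0},
    {"translation": [0, 0, 0], "roll": 0},
    {"translation": [0, 0, 0], "roll": 0}
  ]
}}

```text
time: 34.17
tool_pos: [0.6004, -0.188, 0.2657]
tool_rot: [-3.142, -0.0, 1.327]
contact_force: [0.8, 3.7, -2.6]
opening: 0.0254
grip_force: 20.0
```

{"name": "step_arm", "arguments": {
  "commands": [
    {"translation": [0, 0, 0], "roll": 0},
    {"translation": [0, 0, 0], "roll": 0},
    {"translation": [0, 0, 0], "roll": 0},
    {"translation": [0, 0, 0], "roll": 0},
    {"translation": [0, 0, 0], "roll": 0},
    {"translation": [0, 0, 0], "roll": 0}
  ],
  "fingers": 0.5
}}

```text
time: 34.67
tool_pos: [0.6004, -0.1881, 0.266]
tool_rot: [3.141, 0.0, 1.327]
contact_force: [1.1, 0.3, 0.2]
opening: 0.0455
grip_force: 0.0
```

{"name": "step_arm", "arguments": {
  "commands": [
    {"translation": [0, 0, -5], "roll": 0},
    {"translation": [0, 0, -12], "roll": 0},
    {"translation": [0, 0, -20], "roll": 0},
    {"translation": [0, 0, -25], "roll": 0},
    {"translation": [0, 0, -25], "roll": 0},
    {"translation": [0, 0, -20], "roll": 0},
    {"translation": [-15, 0, 0], "roll": 0},
    {"translation": [-25, 0, 0], "roll": 0},
    {"translation": [-30, 0, 0], "roll": 0},
    {"translation": [-30, 0, 0], "roll": 0},
    {"translation": [-30, 0, 0], "roll": 0},
    {"translation": [-30, 0, 0], "roll": 0},
    {"translation": [-30, 0, 0], "roll": 0},
    {"translation": [-15, 0, 0], "roll": 0},
    {"translation": [0, 0, 0], "roll": 0}
  ]
}}

```text
time: 35.92
tool_pos: [0.5493, -0.3905, 0.3713]
tool_rot: [-3.14, 0.0, 1.323]
contact_force: [0.3, -0.6, -0.3]
opening: 0.0458
grip_force: 0.0
```

```bash
python3 - <<'E'
from h import *
i=read_camera("scene")[:,:,::-1][160:310,200:400];cv2.imwrite("pics/s5.png",cv2.resize(i,None,fx=4,fy=4,interpolation=cv2.INTER_CUBIC))
E
```

```text
(no output)
```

View pics/s5.png

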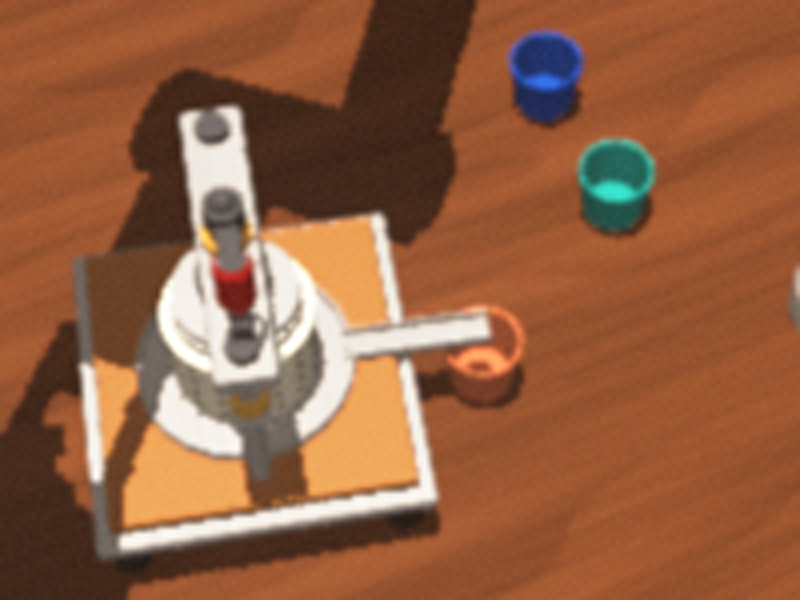

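The cup stands under the spout tip (490,330), inside its rim. The press has not moved: its corner is at (218.7,224.5) against (218.3,224) before. Handing in.

```bash
python3 -c "
from cell import *
print(hand_in())"
```

```text
the job is handed in; nothing more can be done
None
```

The copper cup stands under the spout and the crank went three turns past the bite before I let go, with the bite point known only to within about 12° of crank; the press did not move, and I handed the job in at about 36 s.

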